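Load the specimen viewer and hold the focus lever on the third click

ROBOT

A 6-joint arm with a two-finger parallel gripper is mounted at the origin on the work surface. World frame = base frame: x ahead of the robot, y to its left, z up, the work surface at z = 0. Lengths are in m, angles in rad, forces in N, time in s.
With the tool pointing down it reaches from about 0.425 to 0.95 m from the base axis. Payload 3.5 kg.
Tool frame: the origin (TCP) lies at the very end of the fingers, on their centre line; the grasp point (between the pads) lies 19 mm behind it; z points along the fingers, y is the direction in which the jaws open and shut (so a half turn about z gives the same grasp; the last joint's range is limited). The gripper opens to 85 mm and grips with 20 to 120 N. Pads are 22 mm wide; open, the fingers measure 114 mm over their backs; the gripper's body (76 mm by 85 mm) begins 54 mm behind the grasp point. The pads swing forward as they close: fully open they stand 13 mm farther back than shut.
Start: joints at [-1.481, 0.286, 1.577, -0, 1.279, -0.15], TCP at [0.16, -0.656, 0.196] pointing down, gripper open.
Joint ranges: [-2.77, 2.77], [-0.9, 2.22], [0.21, 2.48], [-1.53, 4.67], [0.24, 2.81], [-2.84, 2.84]. Speed limits (rad/s): [2.79, 2.79, 3.14, 3.14, 3.14, 3.14].

INTERFACE

Orientations are given as a unit quaternion [x, y, z, w].
In Python, from plant import ctrl, eyes, ticket gives the robot as it stands.
- The arm moves only by the tool send_rows, never from a script. Its arguments are lists of equal length, an entry for each row: "translation": the shift along the tool's x, y, z in units of 30 mm (1.0 is 30 mm), a list of three; "rotation": the turn, a rotation vector about the tool's x, y, z in units of 5 degrees (1.0 is 5 degrees), a list of three; "grip": the finger opening in mm, from 0 to 85.4. A call has 1 to 5 rows; each row shifts and turns the commanded pose from where the row before left it, along the tool's axes as they then stand; what a row does not reach is not made up. A row lasts 1/8 s, in which the tool goes at most 62.5 mm and 10.7 degrees, less where a joint would pass 70% of its speed; a pose out of reach is approached as far as the arm can. A call is refused whole if a number of a shift passes 1 or a number of a turn 1, either way. A call with a gripper value outside its range is refused whole. The fingers move at their own pace and stop on an object; "squeeze" is the grip in N (left out, the last holds). Time passes only in rows, so rows that do not move let the fingers close. It gives the time, the measured TCP pose, the force and the opening at its end, in the units of the state.
- ctrl.get_state(): the state, without advancing time (a new reading comes with each control period).
- eyes.read_camera(name): name is "side" or "top"; returns a dict with "image" (480x640x3 uint8, blue, green, red), "mtx" (3x3 intrinsics, pixels), "xyz" and "orientation" of the camera in the world. Camera axes: x right, y down, z forward; pixel columns grow to the right and rows downward; lengths in m; the calibration is good to about 2 mm. A picture is of the moment at which its call begins. There is no depth.
- ticket.sign_off(): hands the job in, once; it reports no verdict.
The state is a dict: "time": time; "qpos": joint angles; "dq": joint speeds; "joint_efforts": joint torques, N m; "eef_pos": TCP position; "tcp_rot": TCP orientation; "contact_force": force on the tool from outside, world axes, zero at the start; "wrist_torque": the same for the moment, N m; "opening": opening from 0.0 (shut) to 1.0 (fully open).
Only numpy, scipy, OpenCV 4.12 (cv2) and the standard library are available. Lean on these libraries where they do the work, as an engineer would, in place of code of your own. Each camera call takes 0.05 s, during which the arm holds its last target. There are 200 camera calls.

TASK

Set the round white specimen mount upright inside the steel ring on the viewer's stage and let go of it. Then press the viewer's spring-loaded focus lever down three clicks from rest, one at a time, pausing about a second on each click and never pressing on towards the fourth, or the lens would hit the specimen. Finish while still holding the lever down on the third click, and leave the other mounts and the jar where they are.

Things in the scene. Friction and masses are not known exactly. Their poses are not given: they have to be found in the camera images.
- round_mount: The specimen to be loaded: an upright white resin cylinder, 30 mm in diameter, 25 mm tall, about 35 g, with a small steel rectangle on its upper face. Stands at the start in one of three places on the pad. Origin at the centre of its underside, z up.
- square_mount: Bystander: white resin block 30 x 30 mm, 25 mm tall, on the pad. Origin at the centre of its underside.
- slab_mount: Bystander: white resin slab 24 x 46 mm (long side along the pad's short side), 18 mm tall, on the pad. Origin at the centre of its underside.
- reagent_jar: Bystander: amber glass jar with a black cap, 48 mm in diameter, 70 mm tall, standing on the bench to the right of the viewer. Origin at the centre of its underside.
- pad: Fixed grey felt pad, 250 mm (its x) by 75 mm (its y), 4 mm thick, left of the viewer. The three mounts stand on it in a row along its x axis, about 80 mm apart. Origin at the centre of its underside.
- viewer: White fixed instrument, base 270 x 190 mm, standing with some yaw: a black stage 170 x 170 mm, open above, its top 150 mm above the bench; behind it (+x, 100 to 150 mm from the stage centre) a grey housing of the same height; the focus lever on its right (-y) side. Origin on the bench under the stage centre; x away from the robot, y left, z up.
- stage_seat (a point): Where the round mount belongs: centre of the steel ring on the viewer's stage, on the stage surface (150 mm above the bench), axes as the viewer's. The ring has an inner diameter of 40 mm and an outer of 52 mm and stands 6 mm above the stage.
- focus_lever: The focus lever, on the viewer's right side: flat steel arm 100 mm long, 10 mm wide, with a handle bar at its free end. Origin on its pivot axis at the arm; turns with the lever.
- lever_bar (a point): Handle bar at the free end of the focus lever: plain aluminium level cylinder, 18 mm in diameter, 60 mm long along the viewer's y. Point at its centre, axes turn with the lever. A flat steel arm joins its inner (+y) end to the pivot; the rest of the bar is free on all sides. At rest 134 mm above the bench, 64 mm in front of (-x) and 145 mm right of (-y) the stage centre.
- lever_pivot (a point): Point on the lever's level pivot axis (along the viewer's y), directly behind (+x) the bar's centre: 100 mm above the bench and 100 mm from the bar's centre line. Axes as the viewer's.
- lever_angle (a joint): Lever angle, rad: 0 at the rest stop (the arm rises 0.35 rad towards the bar), growing as the bar is pressed down. Clicks at 0.16, 0.32, 0.48, 0.64, 0.80 (end stop), about 16 mm of bar travel each. A spring drives it back to 0 when let go; the clicks do not hold it. After each click the push needed rises to 7 to 9 N, then eases to 2 to 3 N as it drops into the next; on a click 5 to 6 N.

How it is judged:
By the outcome, as a careful person would: the job done as asked, in the order asked, and still so for the second after the job is handed in, while the arm keeps its last pose, push and grip.
It also fails if it takes over 61 s, if anything falls off the work surface, if the arm or the gripper's body presses on something with over 40 N, if the wrist force passes 120 N, or if a joint passes its speed limit or range.

## Working session

There is one attempt and no reset: what is moved stays moved. The work goes in short steps, Python scripts to look and compute and a tool call to move; the robot and the scene stay as the last step left them, time stands still between calls to the robot, and variables do not carry over. Pictures are saved under pics/ and viewed, about 8 in all and at most 12, crops included, and the job is handed in when it is done.

Besides the shell and the picture viewer there is one more tool, called after ">>>" as name(argument=value, ...) on one line, values as JSON. send_rows: Moves the arm, as the interface text tells. Its arguments: {"type":"object","properties":{"translation":{"type":"array"},"rotation":{"type":"array"},"grip":{"type":"array"},"squeeze":{"type":"number"}},"required":["translation","rotation","grip"]}

```bash
ls; mkdir -p pics
python3 - <<'E'
from plant import ctrl, eyes
import cv2
print(ctrl.get_state())
for n in("side","top"):
    d=eyes.read_camera(n); cv2.imwrite(f"pics/{n}0.png",d["image"]); print(n,d["mtx"],d["xyz"],d["orientation"])
E
```

```text
pics
{'time': 0.0, 'qpos': array([-1.48100016e+00,  2.87166770e-01,  1.57817858e+00,  1.18293173e-05,
        1.27860196e+00, -1.50025499e-01]), 'dq': array([-0.00161089,  0.00085053,  0.00026322,  0.00119396,  0.00129776,
       -0.00118587]), 'joint_efforts': array([-1.14222104e-03, -4.05983484e+01, -2.92626625e+01, -1.29169603e-04,
        5.94483427e-03, -2.61207189e-08]), 'eef_pos': array([ 0.1602804 , -0.65493236,  0.19444569]), 'tcp_rot': array([ 9.92818823e-01,  1.19621898e-01,  4.11089459e-05, -1.17662631e-03]), 'contact_force': array([ 0.30178986, -0.35246077, -0.05222045]), 'wrist_torque': array([-0.02839853, -0.02934032,  0.01465567]), 'opening': 1.0028195029523193}
side [[537.27970535   0.         317.85991197]
 [  0.         537.27970535 240.83045346]
 [  0.           0.           1.        ]] [0.0838258  0.63732949 1.03143167] [-0.26673507  0.89424996 -0.34417896  0.10349032]
top [[517.61605163   0.         318.03854281]
 [  0.         517.61605163 241.92508857]
 [  0.           0.           1.        ]] [ 0.36661006 -0.06266197  1.38590215] [ 0.70986759 -0.70159017  0.05008438 -0.03675317]
```

View pics/top0.png

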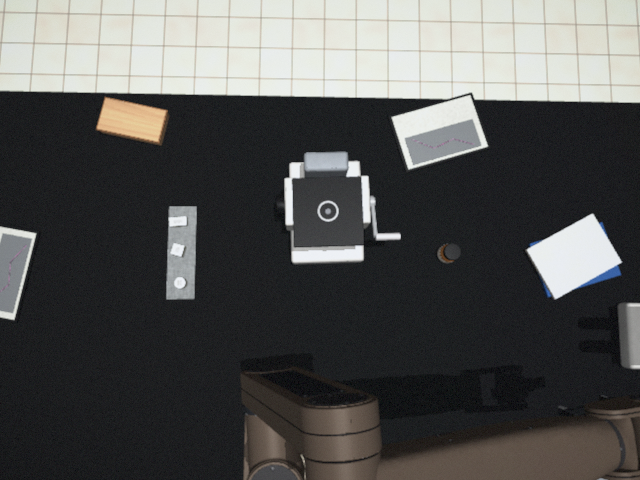

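View pics/side0.png

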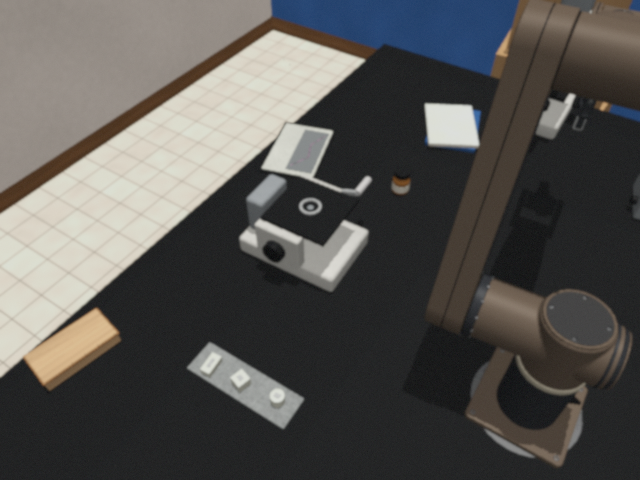

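Top view: the round mount is at about (180,283), the ring at (328,211) and the lever bar from (377,237) to (400,236). Side view: the round mount is at (277,398), the ring at (310,207) and the bar near (357,188). Next I'll look at zoomed crops to get finer positions.

Run:
```python
import cv2,numpy as np
T=cv2.imread("pics/top0.png");S=cv2.imread("pics/side0.png")
def c(I,u,v,w=32,h=24,tick=8):
    a=cv2.resize(I[v-h:v+h,u-w:u+w],None,fx=6,fy=6,interpolation=cv2.INTER_CUBIC)
    for k in range(0,2*w,tick):
        cv2.line(a,(k*6,0),(k*6,6),(0,255,255),1); cv2.putText(a,str(u-w+k),(k*6,16),0,.33,(0,255,255),1)
    for k in range(0,2*h,tick): cv2.putText(a,str(v-h+k),(0,k*6+4),0,.33,(0,255,0),1); cv2.line(a,(22,k*6),(28,k*6),(0,255,0),1)
    return a
m=np.vstack([np.hstack([c(T,180,280),c(S,277,398)]),np.hstack([c(T,384,228),c(S,348,190)])])
cv2.imwrite("pics/m1.png",m);print(m.shape)
```

```text
(576, 768, 3)
```

View pics/m1.png

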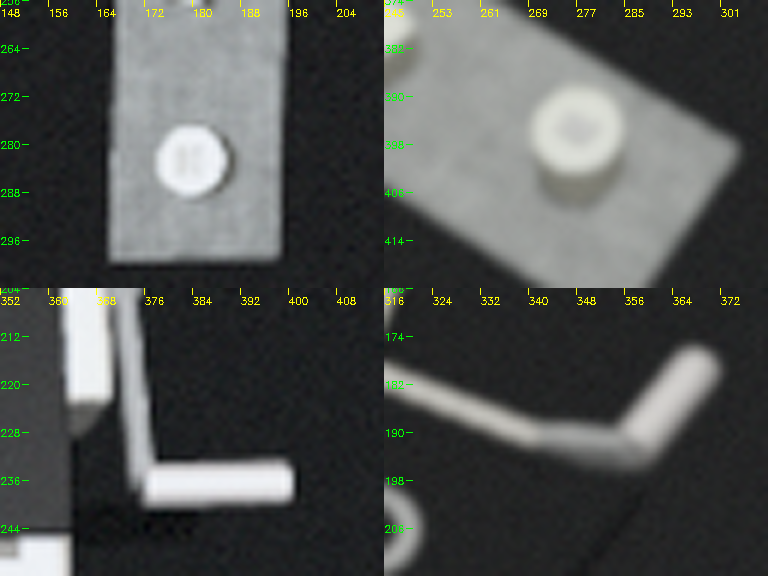

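The crops show the round mount's top face centred at top (180,282.7) and side (277.3,395.7). The bar's ends are at top (375.8,236.5) and (400.8,236).

```bash
cat > h.py <<'E'
import numpy as np
from scipy.spatial.transform import Rotation as R
CAM={"side":(537.2797,317.8599,240.8305,[0.0838258,0.63732949,1.03143167],[-0.26673507,0.89424996,-0.34417896,0.10349032]),
"top":(517.61605,318.03854,241.92509,[0.36661006,-0.06266197,1.38590215],[0.70986759,-0.70159017,0.05008438,-0.03675317])}
def ray(n,u,v):
    f,cx,cy,p,q=CAM[n]; return np.array(p),R.from_quat(q).apply([(u-cx)/f,(v-cy)/f,1])
def onz(n,u,v,z):
    p,d=ray(n,u,v); return p+d*(z-p[2])/d[2]
def tri(a,b):
    A=[];B=[]
    for n,(u,v) in (("top",a),("side",b)):
        p,d=ray(n,u,v); d/=np.linalg.norm(d); M=np.eye(3)-np.outer(d,d);A.append(M);B.append(M@p)
    return np.linalg.lstsq(np.vstack(A),np.hstack(B),rcond=None)[0]
def proj(n,X):
    f,cx,cy,p,q=CAM[n]; c=R.from_quat(q).inv().apply(np.array(X)-p); return np.array([f*c[0]/c[2]+cx,f*c[1]/c[2]+cy])
E
python3 - <<'E'
from h import *
import cv2
np.set_printoptions(precision=4,suppress=True)
print("mount",onz("top",180,282.7,.029),onz("side",277.3,395.7,.029),tri((180,282.7),(277.3,395.7)))
c=[]
for n,u,v in(("top",328,211),("side",310,207)):
    g=cv2.cvtColor(cv2.imread(f"pics/{n}0.png"),6)[v-16:v+17,u-16:u+17]
    m=(g>90).astype(np.uint8); k,l,st,ce=cv2.connectedComponentsWithStats(m)
    cs,_=cv2.findContours(m,cv2.RETR_EXTERNAL,cv2.CHAIN_APPROX_NONE)
    b=max(cs,key=cv2.contourArea); e=cv2.fitEllipse(b); p=(e[0][0]+u-16,e[0][1]+v-16);c.append(p)
    print("ring",n,p,e[1],onz(n,*p,.156))
r=(onz("top",*c[0],.156)+onz("side",*c[1],.156))/2
print("tri",tri(*c))
a=onz("top",375.8,236.5,.134);b=onz("top",400.8,236,.134);print("bar",a,b,(a+b)/2,np.linalg.norm(b-a), "side",onz("side",368.7,178.3,.134))
m=(a+b)/2; d=m-onz("top",*c[0],.156)
print("yaw from ring->bar",np.arctan2(d[1],d[0])-np.arctan2(-.145,-.064),np.hypot(*d[:2]),"bar dir",np.arctan2(a[1]-b[1],a[0]-b[0])-np.pi/2)
# stage corners: black stage left/right top edges seen in top image
E
python3 - <<'E'
import cv2,numpy as np
T=cv2.imread("pics/top0.png")
a=cv2.convertScaleAbs(cv2.resize(T[145:270,270:410],None,fx=5.5,fy=4.7,interpolation=2),alpha=1.6,beta=10)
cv2.imwrite("pics/m2.png",a)
E
```

```text
mount [0.4228 0.2708 0.029 ] [0.4214 0.2727 0.029 ] [0.4228 0.2716 0.0256]
ring top (327.58288192749023, 210.62227058410645) (21.14284324645996, 21.328369140625) [ 0.5951 -0.1073  0.156 ]
ring side (309.94010639190674, 205.91212844848633) (16.654659271240234, 22.850360870361328) [ 0.5948 -0.1059  0.156 ]
tri [ 0.5955 -0.1073  0.1544]
bar [ 0.5366 -0.2267  0.134 ] [ 0.5386 -0.288   0.134 ] [ 0.5376 -0.2573  0.134 ] 0.061393753453204344 side [ 0.5392 -0.2882  0.134 ]
yaw from ring->bar 0.049744199659295996 0.16063585665642835 bar dir 0.033266879019323126
```

View pics/m2.png

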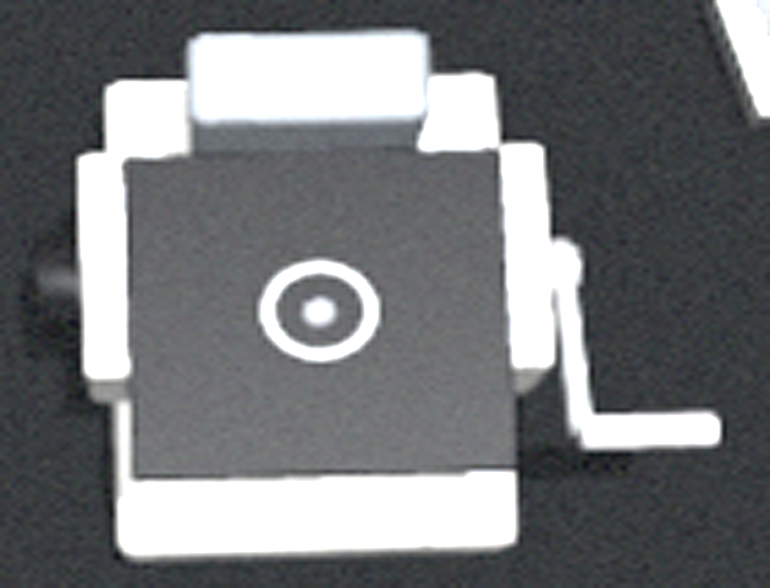

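Top crop: ring centre is about (327.6,210.6), the viewer's yaw is small (≈0.04) and the bar is free. The mount is at (0.4225,0.2715), the ring at (0.595,-0.107) and the bar centre at (0.538,-0.257). I'm starting the moves now.

>>> send_rows(translation=[[0,0,-1],[0,0,-1],[0,0,-1]], rotation=[[0,0,1],[0,0,1],[0,0,0.75]], grip=[85,85,85], squeeze=40)

```text
time: 0.48
eef_pos: [0.1603, -0.6553, 0.2859]
tcp_rot: [1.0, -0.001, -0.0, -0.001]
contact_force: [0.9, 0.0, -0.0]
opening: 0.993
```

>>> send_rows(translation=[[0.97,-1,0],[0.97,-1,0],[0.97,-1,0],[0.97,-1,0],[0.97,-1,0]], rotation=[[0,0,0],[0,0,0],[0,0,0],[0,0,0],[0,0,0]], grip=[85,85,85,85,85])

```text
time: 1.1
eef_pos: [0.3066, -0.5043, 0.2851]
tcp_rot: [1.0, -0.0, -0.0, -0.001]
contact_force: [-0.6, 0.3, 0.2]
opening: 0.996
```

Orientation and axes come out as expected, so I'll continue the arc.

>>> send_rows(translation=[[0.97,-1,0],[0.97,-1,0],[0.97,-1,0],[0.97,-1,0],[0.97,-1,0]], rotation=[[0,0,0],[0,0,0],[0,0,0],[0,0,0],[0,0,0]], grip=[85,85,85,85,85])

```text
time: 1.72
eef_pos: [0.452, -0.3544, 0.2852]
tcp_rot: [1.0, -0.0, -0.0, -0.0]
contact_force: [0.1, 0.1, 0.2]
opening: 0.996
```

>>> send_rows(translation=[[0.15,-1,0],[0.15,-1,0],[0.15,-1,0],[0.15,-1,0],[0.15,-1,0]], rotation=[[0,0,0],[0,0,0],[0,0,0],[0,0,0],[0,0,0]], grip=[85,85,85,85,85])

```text
time: 2.35
eef_pos: [0.4737, -0.2045, 0.2852]
tcp_rot: [1.0, -0.0, -0.0, -0.0]
contact_force: [0.2, -0.5, -0.2]
opening: 0.996
```

>>> send_rows(translation=[[0.15,-1,0],[0.15,-1,0],[0.15,-1,0],[0.15,-1,0],[0.15,-1,0]], rotation=[[0,0,0],[0,0,0],[0,0,0],[0,0,0],[0,0,0]], grip=[85,85,85,85,85])

```text
time: 2.98
eef_pos: [0.4962, -0.0546, 0.2853]
tcp_rot: [1.0, -0.0, -0.0, -0.0]
contact_force: [0.8, -0.3, -0.3]
opening: 0.992
```

>>> send_rows(translation=[[0.15,-1,0],[0.1,-1,0],[-0.2,-1,0],[-0.25,-1,0],[-0.3,-1,0]], rotation=[[0,0,0],[0,0,0],[0,0,0],[0,0,0],[0,0,0]], grip=[85,85,85,85,85])

```text
time: 3.6
eef_pos: [0.4808, 0.0952, 0.2852]
tcp_rot: [1.0, -0.0, -0.001, -0.0]
contact_force: [1.4, -0.3, 0.3]
opening: 0.997
```

>>> send_rows(translation=[[-0.3,-1,0],[-0.35,-1,0],[-0.35,-1,0],[-0.35,-1,0],[-0.35,-0.9,0]], rotation=[[0,0,0],[0,0,0],[0,0,0],[0,0,0],[0,0,0]], grip=[85,85,85,85,85])

```text
time: 4.22
eef_pos: [0.4297, 0.2422, 0.2853]
tcp_rot: [1.0, 0.0, -0.0, 0.0]
contact_force: [0.8, 0.1, 0.7]
opening: 0.995
```

>>> send_rows(translation=[[-0.24,-0.98,0],[0,0,1],[0,0,1],[0,0,1],[0,0,1]], rotation=[[0,0,0],[0,0,0],[0,0,0],[0,0,0],[0,0,0]], grip=[85,85,85,85,85])

```text
time: 4.85
eef_pos: [0.4228, 0.2706, 0.1644]
tcp_rot: [1.0, -0.0, -0.0, 0.0]
contact_force: [-0.5, -0.4, -0.4]
opening: 0.994
```

>>> send_rows(translation=[[0,0,1],[0,0,1],[0,0,0.8],[0,0,0]], rotation=[[0,0,0],[0,0,0],[0,0,0],[0,0,0]], grip=[85,85,85,85])

```text
time: 5.35
eef_pos: [0.4211, 0.2698, 0.0793]
tcp_rot: [1.0, -0.0, -0.003, 0.001]
contact_force: [0.1, 0.1, 0.3]
opening: 0.996
```

```bash
cat >> h.py <<'E'
def crop(n,u,v,w,h,f,name):
    from plant import eyes
    import cv2
    I=eyes.read_camera(n)["image"]; cv2.imwrite(f"pics/{name}_full.png",I)
    return cv2.resize(I[v-h:v+h,u-w:u+w],None,fx=f,fy=f,interpolation=2)
E
python3 - <<'E'
from h import *
import cv2
a=crop("top",180,275,48,60,5,"t2");b=crop("side",277,385,30,60,5,"s2")
cv2.imwrite("pics/m3.png",np.hstack([a,b]))
from plant import ctrl
print(ctrl.get_state()["eef_pos"])
E
```

```text
[0.42348446 0.27078978 0.08223687]
```

View pics/m3.png

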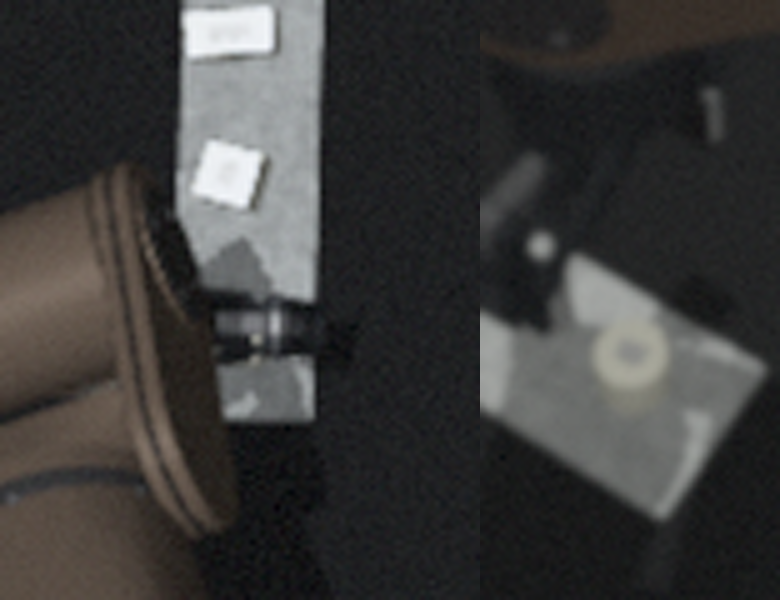

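The side crop shows the round mount at side pixel about (277,395), still between the fingers. In the top crop the gripper covers it, and the square and slab mounts are clear. I'll descend and grip.

>>> send_rows(translation=[[0,0,1],[0,0,0.8],[0,0,0.57],[0,0,0]], rotation=[[0,0,0],[0,0,0],[0,0,0],[0,0,0]], grip=[85,85,85,60])

```text
time: 5.95
eef_pos: [0.4229, 0.2705, 0.0103]
tcp_rot: [1.0, -0.0, -0.001, 0.0]
contact_force: [0.3, -1.1, 0.5]
opening: 0.814
```

>>> send_rows(translation=[[0,0,0],[0,0,0],[0,0,0],[0,0,0],[0,0,0]], rotation=[[0,0,0],[0,0,0],[0,0,0],[0,0,0],[0,0,0]], grip=[40,25,20,20,20], squeeze=40)

```text
time: 6.58
eef_pos: [0.4234, 0.2707, 0.0108]
tcp_rot: [1.0, -0.0, 0.0, -0.0]
contact_force: [0.0, 0.4, -0.8]
opening: 0.234
```

>>> send_rows(translation=[[0,0,0],[0,0,0],[0,0,0],[0,0,0]], rotation=[[0,0,0],[0,0,0],[0,0,0],[0,0,0]], grip=[20,20,20,20])

```text
time: 7.08
eef_pos: [0.4233, 0.2707, 0.0107]
tcp_rot: [1.0, -0.0, -0.0, 0.0]
contact_force: [0.3, -0.3, -0.4]
opening: 0.233
```

The opening is 20 mm, so the 30 mm mount isn't between the pads. Taking a look.

Run:
```python
from h import *
import cv2
a=crop("top",195,270,40,60,5,"t3");b=crop("side",277,385,40,60,5,"s3")
cv2.imwrite("pics/m4.png",cv2.convertScaleAbs(np.hstack([a,b]),alpha=1.6))
for X in([.4233,.2707,.0107],[.4225,.2715,.029]): print(proj("side",X),proj("top",X))
```

```text
[277.66821762 398.56779371] [181.74663094 282.81256015]
[277.23389754 394.93813491] [179.72505423 282.8071673 ]
```

View pics/m4.png

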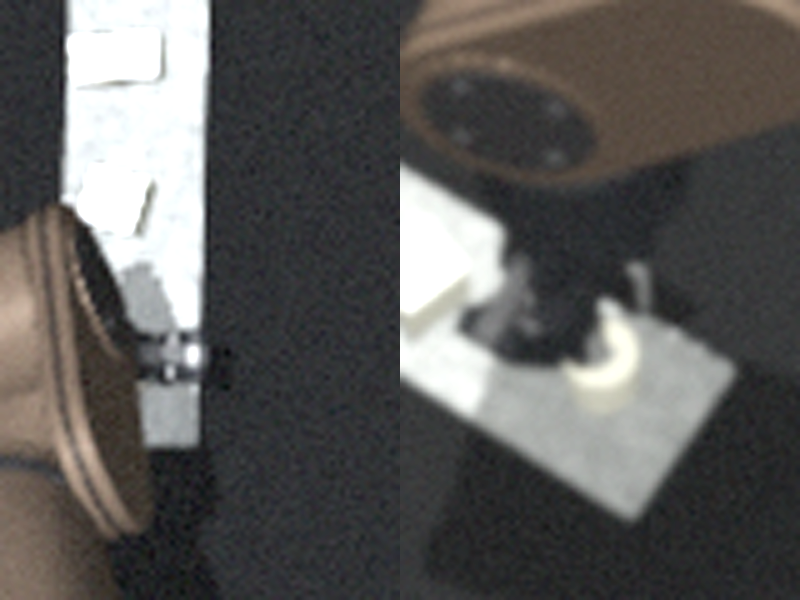

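The mount hasn't visibly moved, and the fingers appear to be around it. I'll test whether the opening stops at 0.233 by commanding the fingers fully shut, then do a small lift.

>>> send_rows(translation=[[0,0,0],[0,0,0],[0,0,0]], rotation=[[0,0,0],[0,0,0],[0,0,0]], grip=[16,16,16])

```text
time: 7.55
eef_pos: [0.4233, 0.2707, 0.0107]
tcp_rot: [1.0, -0.0, -0.0, -0.0]
contact_force: [0.5, -0.3, 0.1]
opening: 0.19
```

Run:
```python
from h import *
import cv2
from plant import ctrl
s=ctrl.get_state(); print(s["eef_pos"],s["opening"],s["contact_force"])
def go(n,u,v,w,h,f):
    a=cv2.convertScaleAbs(crop(n,u,v,w,h,f,n+"4"),alpha=2.2,beta=15)
    P=lambda X:tuple(int(round(k)) for k in (proj(n,X)-[u-w,v-h])*f)
    for z in(0.0107,.03,.083): cv2.drawMarker(a,P([.4233,.2707,z]),(0,0,255),0,12,1)
    t=np.linspace(0,2*np.pi,40)
    for z in(.004,.029): cv2.polylines(a,[np.array([P([.4225+.015*np.cos(k),.2715+.015*np.sin(k),z]) for k in t])],True,(0,255,0),1)
    return a
cv2.imwrite("pics/m5.png",np.hstack([go("side",277,385,26,30,10),go("top",188,280,14,30,10)]))
```

```text
[0.42331304 0.27069209 0.01073483] 0.18998228462464403 [ 0.52565854 -0.27446145  0.12784458]
```

View pics/m5.png

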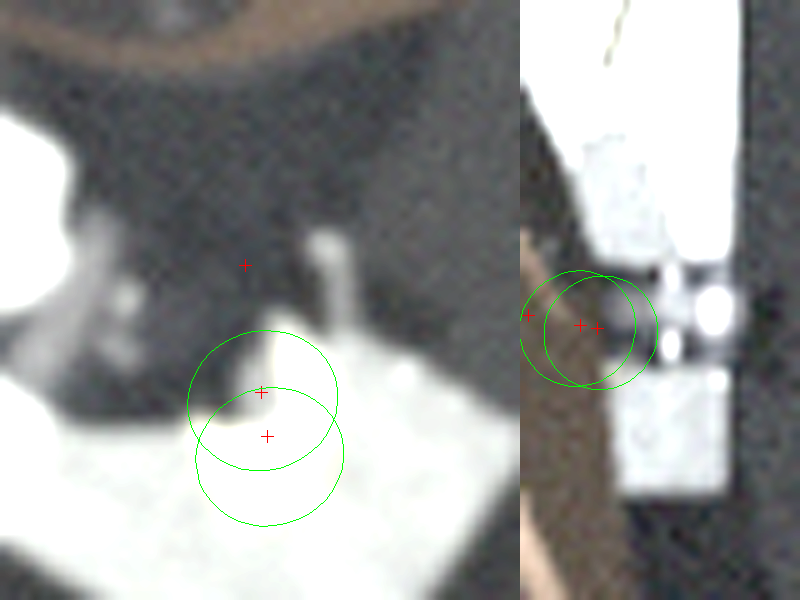

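The dark gripper hides the upper-left part of the mount's top face, so the fingertips seem to end near its top. I'll lift straight up to see the real tip and mount positions.

>>> send_rows(translation=[[0,0,-0.5],[0,0,-1],[0,0,-1],[0,0,-1],[0,0,0]], rotation=[[0,0,0],[0,0,0],[0,0,0],[0,0,0],[0,0,0]], grip=[16,16,16,16,16])

```text
time: 8.28
eef_pos: [0.4257, 0.2717, 0.1197]
tcp_rot: [1.0, -0.0, 0.004, -0.001]
contact_force: [-0.2, -0.4, 0.3]
opening: 0.186
```

Run:
```python
from h import *
import cv2
from plant import ctrl
s=ctrl.get_state(); e=s["eef_pos"];print(e,s["opening"],s["contact_force"])
def go(n,u,v,w,h,f):
    a=cv2.convertScaleAbs(crop(n,u,v,w,h,f,n+"5"),alpha=1.3,beta=25)
    P=lambda X:tuple(int(round(k)) for k in (proj(n,X)-[u-w,v-h])*f)
    for z in(0,.05): cv2.drawMarker(a,P(e+[0,0,z]),(0,0,255),0,12,1)
    t=np.linspace(0,2*np.pi,40)
    for z in(.004,.029): cv2.polylines(a,[np.array([P([.4225+.015*np.cos(k),.2715+.015*np.sin(k),z]) for k in t])],True,(0,255,0),1)
    return a
cv2.imwrite("pics/m6.png",np.hstack([go("side",272,370,40,45,10)[:590],go("top",188,280,14,30,10)[:590]])[:590,:800])
```

```text
[0.42572301 0.27166234 0.11971371] 0.1860438454334552 [-0.18397032 -0.44116351  0.27958541]
```

View pics/m6.png

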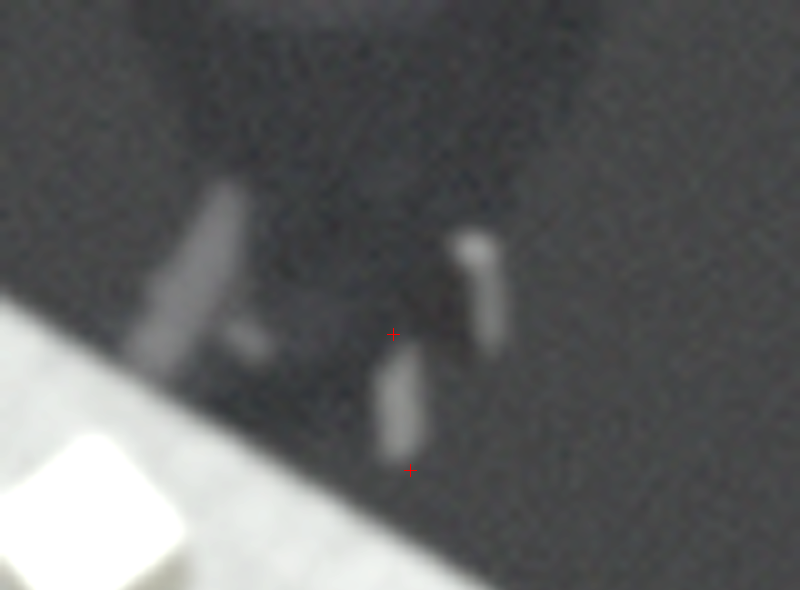

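The fingertip matches the TCP marker (crop about (405,467)) and no mount is held. I'll locate the mount numerically in the saved frame.

Run:
```python
from h import *
import cv2
for f in("side0","side5_full","top5_full","top0"):
    I=cv2.cvtColor(cv2.imread(f"pics/{f}.png"),6)
    n=f[:4].rstrip("05"); 
    R0=(330,460,180,310) if n=="side" else (200,300,150,210)
    g=I[R0[0]:R0[1],R0[2]:R0[3]]
    k,l,st,ce=cv2.connectedComponentsWithStats((g>195).astype(np.uint8))
    for i in range(1,k):
        if st[i,4]>20: p=ce[i]+[R0[2],R0[0]]; print(f,p.round(1),st[i].tolist(),onz(n,*p,.029).round(4))
```

```text
side0 [210.2 362.4] [21, 23, 20, 20, 200] [0.5826 0.2893 0.029 ]
side0 [239.7 377.3] [51, 39, 18, 17, 177] [0.5095 0.2824 0.029 ]
side0 [276.6 395. ] [90, 59, 14, 13, 150] [0.4234 0.2723 0.029 ]
side5_full [210.2 362.4] [21, 23, 20, 20, 197] [0.5827 0.2894 0.029 ]
side5_full [239.7 377.3] [51, 39, 18, 17, 179] [0.5097 0.2824 0.029 ]
top5_full [177.3 220.7] [19, 16, 18, 11, 155] [0.5861 0.285  0.029 ]
top5_full [176.9 249.2] [20, 43, 14, 14, 133] [0.5103 0.2826 0.029 ]
top0 [177.4 220.6] [19, 16, 18, 10, 155] [0.5862 0.2848 0.029 ]
top0 [177.  249.2] [20, 43, 14, 13, 131] [0.5105 0.2825 0.029 ]
top0 [179.1 282.4] [24, 77, 11, 12, 104] [0.4236 0.2732 0.029 ]
```

Run:
```python
from h import *
import cv2
I=cv2.imread("pics/side5_full.png");T=cv2.imread("pics/top5_full.png")
a=cv2.resize(I[355:435,225:315],None,fx=5,fy=5,interpolation=2)
b=cv2.resize(T[235:315,150:220],None,fx=5,fy=5,interpolation=2)
cv2.imwrite("pics/m7.png",np.hstack([a,b]))
```

```text
(no output)
```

View pics/m7.png

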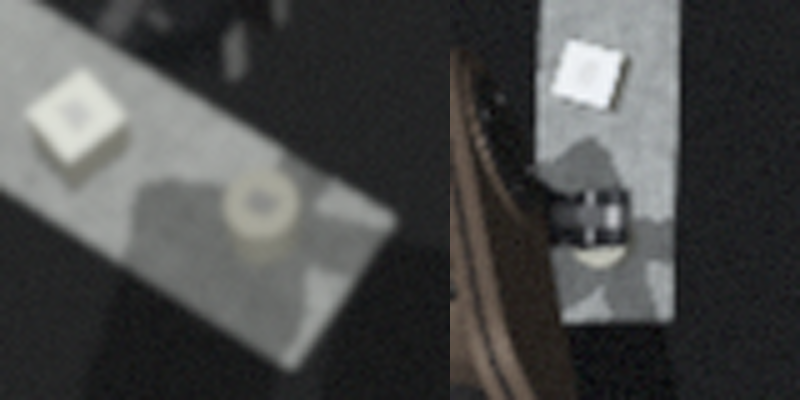

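The mount is exactly where it started, side (277.2,395.6), so the fingers closed above it. The real tip stands higher than the nominal TCP says. I'll shut the fingers and touch down gently on the mount to measure the offset.

>>> send_rows(translation=[[0,0,1],[0,0,1],[0,0,0.4],[0,0,0],[0,0,0]], rotation=[[0,0,0],[0,0,0],[0,0,0],[0,0,0],[0,0,0]], grip=[0,0,0,0,0])

```text
time: 9.0
eef_pos: [0.4241, 0.271, 0.0446]
tcp_rot: [1.0, -0.0, 0.001, -0.0]
contact_force: [0.2, 0.6, 0.0]
opening: 0.002
```

>>> send_rows(translation=[[0,0,0.1],[0,0,0.1],[0,0,0.1],[0,0,0]], rotation=[[0,0,0],[0,0,0],[0,0,0],[0,0,0]], grip=[0,0,0,0])

```text
time: 9.5
eef_pos: [0.423, 0.2706, 0.0344]
tcp_rot: [1.0, -0.0, -0.0, 0.0]
contact_force: [-0.4, 0.4, 0.3]
opening: 0.0
```

>>> send_rows(translation=[[0,0,0.07],[0,0,0.07],[0,0,0]], rotation=[[0,0,0],[0,0,0],[0,0,0]], grip=[0,0,0])

```text
time: 9.88
eef_pos: [0.4231, 0.2706, 0.0303]
tcp_rot: [1.0, -0.0, -0.0, 0.0]
contact_force: [-0.0, -0.3, 0.2]
opening: -0.003
```

>>> send_rows(translation=[[0,0,0.07],[0,0,0.07],[0,0,0]], rotation=[[0,0,0],[0,0,0],[0,0,0]], grip=[0,0,0])

```text
time: 10.25
eef_pos: [0.4231, 0.2706, 0.0261]
tcp_rot: [1.0, -0.0, -0.0, 0.0]
contact_force: [0.5, 0.6, 0.2]
opening: 0.0
```

>>> send_rows(translation=[[0,0,0.07],[0,0,0.07],[0,0,0]], rotation=[[0,0,0],[0,0,0],[0,0,0]], grip=[0,0,0])

```text
time: 10.62
eef_pos: [0.4231, 0.2706, 0.0219]
tcp_rot: [1.0, -0.0, -0.0, 0.0]
contact_force: [-0.2, -0.1, 0.5]
opening: -0.002
```

>>> send_rows(translation=[[0,0,0.07],[0,0,0.07],[0,0,0]], rotation=[[0,0,0],[0,0,0],[0,0,0]], grip=[0,0,0])

```text
time: 11.0
eef_pos: [0.4231, 0.2706, 0.0177]
tcp_rot: [1.0, -0.0, -0.0, 0.0]
contact_force: [0.1, -0.4, -0.6]
opening: 0.002
```

Run:
```python
from h import *
import cv2
from plant import ctrl
s=ctrl.get_state();print(s["eef_pos"],s["tcp_rot"],s["qpos"])
print(onz("top",180,278.5,.13),proj("top",[.4257,.2717,.12]),proj("top",[.4257,.2717,.2]))
e=s["eef_pos"]
def go(n,u,v,w,h,f):
    a=cv2.convertScaleAbs(crop(n,u,v,w,h,f,n+"8"),alpha=1.3,beta=20)
    P=lambda X:tuple(int(round(k)) for k in (proj(n,X)-[u-w,v-h])*f)
    for d in([0,0,0],[.03,0,0],[0,.03,0],[0,0,.03]): cv2.line(a,P(e),P(e+d),(0,0,255) if d[2]==0 else (255,0,0),1)
    t=np.linspace(0,2*np.pi,40)
    for z in(.004,.029): cv2.polylines(a,[np.array([P([.4232+.015*np.cos(k),.272+.015*np.sin(k),z]) for k in t])],True,(0,255,0),1)
    return a
cv2.imwrite("pics/m8.png",np.hstack([go("side",272,385,28,37,8),go("top",190,277,22,37,8)]))
```

```text
[0.42312772 0.27059698 0.0176747 ] [ 9.99999966e-01 -8.46637211e-05 -2.30264482e-04  9.36150823e-05] [ 3.66704853e-01  1.37070657e-01  2.11527278e+00 -1.23839109e-05
  8.89746262e-01  1.93767831e+00]
[0.42870749 0.24641383 0.13      ] [170.49797519 279.83455513] [161.24186656 278.08446277]
```

View pics/m8.png

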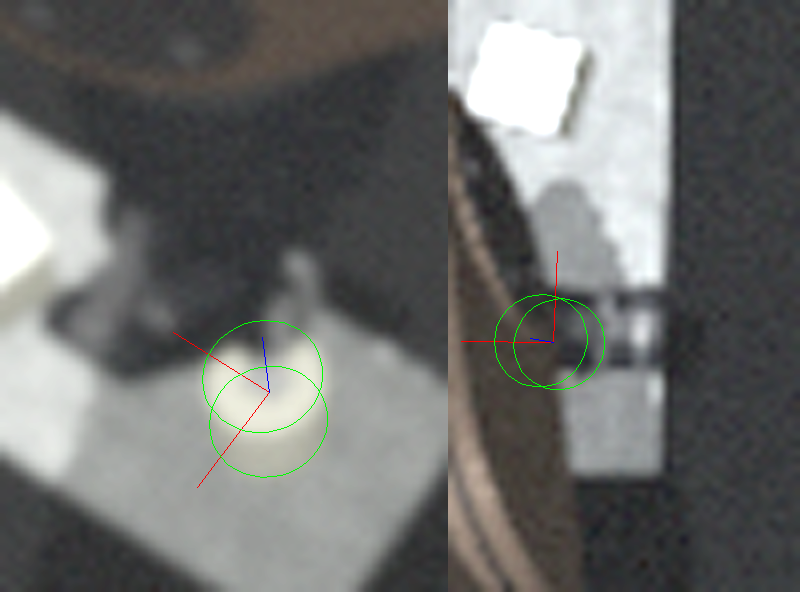

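The mount sits exactly on my estimate. The shut fingertips hang over its top face at side crop about (250,375), just short of contact. I'll continue the touch-down.

>>> send_rows(translation=[[0,0,0.06],[0,0,0.04],[0,0,0]], rotation=[[0,0,0],[0,0,0],[0,0,0]], grip=[0,0,0])

```text
time: 11.48
eef_pos: [0.4232, 0.2706, 0.0148]
tcp_rot: [1.0, -0.0, -0.0, 0.0]
contact_force: [-0.3, -0.0, -0.6]
opening: 0.003
```

>>> send_rows(translation=[[0,0,0.06],[0,0,0.04],[0,0,0]], rotation=[[0,0,0],[0,0,0],[0,0,0]], grip=[0,0,0])

```text
time: 11.85
eef_pos: [0.4232, 0.2706, 0.0117]
tcp_rot: [1.0, -0.0, -0.0, 0.0]
contact_force: [-0.7, -0.8, -0.5]
opening: 0.001
```

>>> send_rows(translation=[[0,0,0.06],[0,0,0.04],[0,0,0]], rotation=[[0,0,0],[0,0,0],[0,0,0]], grip=[0,0,0])

```text
time: 12.22
eef_pos: [0.4232, 0.2706, 0.0088]
tcp_rot: [1.0, -0.0, -0.0, 0.0]
contact_force: [0.3, -0.4, 0.2]
opening: -0.005
```

>>> send_rows(translation=[[0,0,0.06],[0,0,0.04],[0,0,0]], rotation=[[0,0,0],[0,0,0],[0,0,0]], grip=[0,0,0])

```text
time: 12.6
eef_pos: [0.4232, 0.2706, 0.0058]
tcp_rot: [1.0, -0.0, -0.0, 0.0]
contact_force: [0.0, -0.6, 1.0]
opening: -0.0
```

>>> send_rows(translation=[[0,0,0.06],[0,0,0.04],[0,0,0]], rotation=[[0,0,0],[0,0,0],[0,0,0]], grip=[0,0,0])

```text
time: 12.98
eef_pos: [0.4232, 0.2707, 0.0028]
tcp_rot: [1.0, -0.0, -0.0, 0.0]
contact_force: [-0.2, -0.9, 0.5]
opening: 0.0
```

Run:
```python
from h import *
import cv2
from plant import eyes
I=eyes.read_camera("side")["image"];cv2.imwrite("pics/s9.png",I)
P=cv2.imread("pics/side8_full.png")
for J in(P,I):
    g=cv2.cvtColor(J,6)[374:412,260:296]//10
    print("\n".join(f"{374+i} "+" ".join(f"{x:2d}" for x in r) for i,r in enumerate(g)),"\n")
```

```text
374  5  4  4  3  3  3  2  3  2  3  2  2  2  3  3  3  3  3  2  2  2  3  2  2  2  3  3  3  3  3  3  3  3  3  3  3
375  5  5  4  3  3  3  2  2  2  2  2  2  2  2  2  2  2  2  2  3  2  3  2  2  2  3  3  3  3  3  3  3  3  3  3  3
376  6  6  4  3  3  3  3  2  2  2  2  2  2  2  2  2  2  2  2  2  2  2  2  2  3  3  3  3  3  3  3  3  3  3  3  3
377  6  5  4  3  3  3  3  2  2  2  2  2  2  2  2  2  2  2  2  2  2  3  2  3  3  3  3  3  3  3  3  3  3  3  3  3
378  7  6  4  4  3  3  2  2  2  2  2  2  2  2  2  3  2  2  2  3  3  3  3  3  2  3  3  3  3  3  3  3  3  3  3  3
379  7  5  4  3  3  3  3  2  2  2  2  2  2  2  2  2  2  2  2  4  5  5  4  3  3  3  3  3  3  3  3  3  3  3  3  3
380  7  6  4  3  3  2  3  2  2  3  3  2  2  3  2  2  2  2  3  5  7  8  6  4  3  3  3  3  3  3  3  3  3  3  3  3
381  6  6  4  3  3  2  3  3  3  3  2  3  2  3  2  2  2  2  3  5  7  8  7  6  4  3  3  3  3  3  3  3  3  3  3  3
382  6  6  4  3  3  3  3  3  3  3  3  3  2  3  2  2  2  2  3  4  6  7  7  6  4  3  2  2  3  3  3  3  3  3  3  3
383  6  5  5  4  4  3  3  3  3  3  3  3  3  3  3  2  2  2  3  3  5  6  7  6  4  2  2  2  3  
[... 6713 characters left out ...]
0 10 10 10 10 10 10 11 11 11
406 11 11 11 11 10 10 10 10 10 10 10 10 11 11 12 12 12 12 12 12 12 11 11 11 11 11 11 11 11 10 10 10 10 11 11 11
407 11 11 11 10 10 10 10 10 10 10 10 10 11 11 11 11 11 11 11 11 11 11 11 11 11 11 11 11 11 11 10 10 11 10 11 11
408 11 11 10 10 11 11 10 10 10 10 10 10 10 11 11 11 11 11 10 11 11 11 11 11 11 11 11 11 11 11 10 10 10 11 11 10
409 11 11 11 10 10 11 10 10 10 10 10 10 10 10 10 10 11 10 10 11 11 11 11 11 11 11 10 11 10 10 10 10 10 10 10 10
410 11 11 10 10 11 10 10 10 10 10 10 10 10 10 10 10 10 10 10 11 11 11 11 11 11 10 11 10 10 10 10 10 10 10 10  9
411 11 11 10 10 10 10 10 10 10 10 10 10 10 10 10 10 10 10 10 10 11 11 11 11 11 11 11 10 10 10 10 10 10 10  9  7
```

The mount is still untouched and the fingertip is now just over the face, near row 394. I'll continue in small steps.

>>> send_rows(translation=[[0,0,0.06],[0,0,0.04],[0,0,0]], rotation=[[0,0,0],[0,0,0],[0,0,0]], grip=[0,0,0])

```text
time: 13.4
eef_pos: [0.4232, 0.2706, -0.0002]
tcp_rot: [1.0, -0.0, -0.0, 0.0]
contact_force: [0.8, 0.2, 0.7]
opening: -0.003
```

>>> send_rows(translation=[[0,0,0.06],[0,0,0.04],[0,0,0]], rotation=[[0,0,0],[0,0,0],[0,0,0]], grip=[0,0,0])

```text
time: 13.78
eef_pos: [0.4232, 0.2706, -0.0032]
tcp_rot: [1.0, -0.0, -0.0, 0.0]
contact_force: [0.2, 0.3, -0.6]
opening: -0.0
```

>>> send_rows(translation=[[0,0,0.05],[0,0,0.05],[0,0,0]], rotation=[[0,0,0],[0,0,0],[0,0,0]], grip=[0,0,0])

```text
time: 14.15
eef_pos: [0.4231, 0.2706, -0.0063]
tcp_rot: [1.0, -0.0, -0.0, 0.0]
contact_force: [-0.2, -0.7, 0.5]
opening: -0.003
```

Run:
```python
from h import *
import cv2
print(proj("side",[.4232,.2706,.029]),proj("side",[.4232,.2806,.029]),proj("side",[.4332,.2706,.029]))
from plant import eyes
I=eyes.read_camera("side")["image"];cv2.imwrite("pics/s10.png",I)
a=cv2.resize(I[360:410,240:306],None,fx=12,fy=12,interpolation=2)
cv2.imwrite("pics/m9.png",cv2.convertScaleAbs(a,alpha=1.5,beta=0))
```

```text
[277.21674743 394.40717269] [274.24655073 398.33415714] [273.1868517  391.85876945]
```

View pics/m9.png

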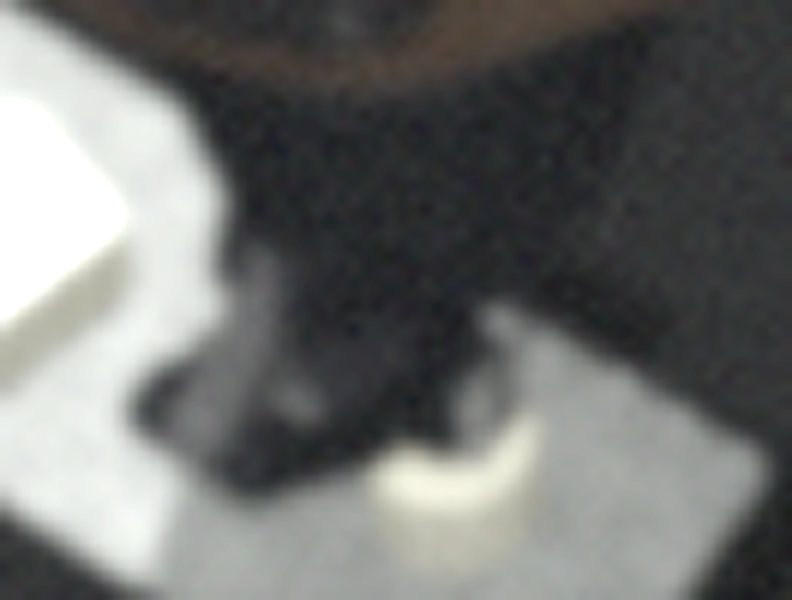

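The gripper tip now covers most of the mount's top face, with its lower edge near side (278,397), so contact should be close.

>>> send_rows(translation=[[0,0,0.05],[0,0,0.05],[0,0,0]], rotation=[[0,0,0],[0,0,0],[0,0,0]], grip=[0,0,0])

```text
time: 14.58
eef_pos: [0.4235, 0.2708, -0.0065]
tcp_rot: [1.0, 0.0, -0.001, 0.001]
contact_force: [-6.0, -3.1, 16.5]
opening: 0.002
```

Contact is at reported z ≈ -0.0065, with 16 N on a mount top at 0.029. So the real shut fingertip sits about 35 mm behind the reported TCP, and I'll use this measured offset. Backing off, opening and regrasping lower.

>>> send_rows(translation=[[0,0,-0.5],[0,0,-0.5],[0,0,0],[0,0,0],[0,0,0]], rotation=[[0,0,0],[0,0,0],[0,0,0],[0,0,0],[0,0,0]], grip=[0,85,85,85,85])

```text
time: 15.2
eef_pos: [0.4228, 0.2705, 0.0203]
tcp_rot: [1.0, -0.0, -0.001, 0.0]
contact_force: [-0.9, 0.3, 0.0]
opening: 0.844
```

>>> send_rows(translation=[[0,0,0],[0,0,0],[0,0,0.3],[0,0,0.4],[0,0,0]], rotation=[[0,0,0],[0,0,0],[0,0,0],[0,0,0],[0,0,0]], grip=[85,85,85,85,85])

```text
time: 15.82
eef_pos: [0.4219, 0.2701, -0.0019]
tcp_rot: [1.0, -0.0, -0.002, 0.001]
contact_force: [-0.1, 0.4, 0.0]
opening: 0.991
```

>>> send_rows(translation=[[0,0,0.3],[0,0,0.3],[0,0,0.2],[0,0,0],[0,0,0]], rotation=[[0,0,0],[0,0,0],[0,0,0],[0,0,0],[0,0,0]], grip=[85,85,85,85,85])

```text
time: 16.45
eef_pos: [0.4235, 0.2708, -0.0239]
tcp_rot: [1.0, -0.0, 0.0, -0.0]
contact_force: [0.7, -0.1, -0.5]
opening: 0.991
```

Now at -0.024 with no contact. Closing.

>>> send_rows(translation=[[0,0,0],[0,0,0],[0,0,0],[0,0,0],[0,0,0]], rotation=[[0,0,0],[0,0,0],[0,0,0],[0,0,0],[0,0,0]], grip=[60,40,22,22,22], squeeze=40)

```text
time: 17.08
eef_pos: [0.4238, 0.2709, -0.0237]
tcp_rot: [1.0, -0.0, 0.0, -0.0]
contact_force: [-0.1, 0.3, 2.7]
opening: 0.334
```

>>> send_rows(translation=[[0,0,0],[0,0,0],[0,0,0]], rotation=[[0,0,0],[0,0,0],[0,0,0]], grip=[22,22,22])

```text
time: 17.45
eef_pos: [0.4237, 0.2709, -0.0237]
tcp_rot: [1.0, -0.0, 0.0, -0.0]
contact_force: [-0.0, 0.5, 4.5]
opening: 0.335
```

Opening 0.335 means the mount is gripped. Lifting it and carrying it to the ring.

>>> send_rows(translation=[[0,0,-0.3],[0,0,-0.9],[0,0,-1],[0,0,-1],[0,0,-1]], rotation=[[0,0,0],[0,0,0],[0,0,0],[0,0,0],[0,0,0]], grip=[22,22,22,22,22])

```text
time: 18.08
eef_pos: [0.4224, 0.2704, 0.1024]
tcp_rot: [1.0, -0.0, -0.001, 0.0]
contact_force: [0.7, -0.7, -0.3]
opening: 0.335
```

>>> send_rows(translation=[[0.44,0.96,-1],[0.44,0.96,-0.9],[0.44,0.96,0],[0.44,0.96,0],[0.44,0.96,0]], rotation=[[0,0,0],[0,0,0],[0,0,0],[0,0,0],[0,0,0]], grip=[22,22,22,22,22])

```text
time: 18.7
eef_pos: [0.4888, 0.1257, 0.1586]
tcp_rot: [1.0, -0.0, -0.001, 0.0]
contact_force: [-0.5, -0.8, 0.5]
opening: 0.334
```

>>> send_rows(translation=[[0.44,0.96,0],[0.44,0.96,0],[0.44,0.96,0],[0.44,0.96,0],[0.44,0.96,0]], rotation=[[0,0,0],[0,0,0],[0,0,0],[0,0,0],[0,0,0]], grip=[22,22,22,22,22])

```text
time: 19.32
eef_pos: [0.5548, -0.0181, 0.1583]
tcp_rot: [1.0, -0.0, -0.001, -0.0]
contact_force: [-0.2, 0.5, -0.4]
opening: 0.332
```

>>> send_rows(translation=[[0.44,0.96,0],[0.44,0.96,0],[0.44,0.96,0],[0,0,0],[0,0,0]], rotation=[[0,0,0],[0,0,0],[0,0,0],[0,0,0],[0,0,0]], grip=[22,22,22,22,22])

```text
time: 19.95
eef_pos: [0.5941, -0.1031, 0.1583]
tcp_rot: [1.0, -0.0, -0.001, -0.001]
contact_force: [0.5, 1.1, -0.7]
opening: 0.331
```

I've used 11 views, so I'll check the mount's position against the ring numerically.

Run:
```python
from h import *
import cv2
from plant import eyes
for n in("side","top"):
    I=eyes.read_camera(n)["image"];cv2.imwrite(f"pics/{n}11.png",I)
    p=proj(n,[.595,-.107,.156]);q=proj(n,[.5942,-.1035,.2]);print(n,p,q)
    g=cv2.cvtColor(I,6); u,v=q.astype(int)
    for i in range(v-12,v+22): print(i," ".join(f"{x//10:2d}" for x in g[i,u-18:u+20]))
    print("cols from",u-18)
```

```text
side [310.11987133 205.59352202] [309.31925362 192.6872995 ]
180  4  4  4  3  3  2  2  2  3  3  3  3  2  3  3  2  3  2  2  2  2  2  2  2  4  6  8 10 11 11 10  8  6  4  4  3  3  3
181  3  4  4  3  2  2  2  2  2  2  2  3  2  3  3  2  2  2  2  2  2  2  2  2  3  5  8 12 15 16 16 13 11  9  7  5  4  3
182  3  4  3  3  2  2  2  3  3  2  2  3  3  3  3  3  2  2  2  2  2  2  1  2  2  4  8 13 16 18 18 18 16 14 13 10  8  6
183  3  3  3  3  2  2  2  2  2  2  2  2  3  3  3  2  3  2  2  3  3  2  2  2  2  4  7 11 15 17 18 18 18 18 17 16 13 11
184  2  2  3  2  2  2  2  2  3  2  2  2  3  3  2  2  2  3  5  6  7  6  4  3  3  4  6  8 10 13 15 16 17 18 19 18 17 16
185  3  2  2  2  2  1  2  2  2  2  2  2  2  2  3  2  2  4  7 10 11 10  9  7  4  4  5  6  6  8  9 11 13 15 17 18 18 18
186  3  2  2  2  2  2  2  2  2  2  2  2  2  2  2  2  3  5  9 13 14 14 13 11  8  6  6  5  5  4  4  6  8 10 13 15 16 17
187  3  2  2  3  2  3  3  2  2  2  2  2  2  2  2  2  3  5  9 13 15 15 15 14 11  8  6  6  5  4  3  3  4  6  7  9 11 13
188  3  3  2  3  2  3  2  2  2  2  2  2  2  2  2  3  3  6  9 12 14 15 16 15 13  9  7  6  5  3  
[... 6372 characters left out ...]
 10  9  6  5  5  5  5  5  6  6  7  8  8  8  8  8  8  8  8  8  8  8  8  8  8  6  7 10 10  9  7  7
224  8  8  8  8  8  8 10  9  7  7  5  6  6  6  5  5  6  7  7  8  8  8  8  8  7  8  8  7  8  7  7  7  8 10 10  8  6  7
225  8  8  9  8  8  8  8  8  8  8  7  6  5  6  5  5  5  5  5  6  7  8  8  7  7  7  7  7  7  8  7  7  9 11 11  8  6  9
226  8  8  8  9  8  8  8  8  8  8  8  8  7  6  5  5  5  5  5  5  6  7  7  7  7  7  7  7  7  7  6  7 10 12 11  8  8 11
227  8  9  8  8  8  8  8  9  8  9  8  8  8  7  7  6  5  5  5  5  5  6  6  7  7  7  7  7  7  6  5  9 12 12 10  8 10 11
228  9  8  9  8  8  8  8  9  9  8  8  8  8  8  8  8  7  6  5  5  5  5  6  7  7  7  6  7  7  6  6 10 12 12  9  8 11 12
cols from 308
```

Run:
```python
from h import *
t=np.linspace(0,2*np.pi,90)
def sil(x,y,zb,zt):
    a=np.array([proj("side",[x+.015*np.cos(k),y+.015*np.sin(k),z]) for z in(zb,zt) for k in t]); return a[:,0].min(),a[:,0].max(),a[:90,1].max(),a[90:,1].min()
for x,y in((.5942,-.1035),(.5992,-.1035),(.5942,-.0985)):
    print(x,y,np.round(sil(x,y,.186,.211),1))
print("orig",np.round(sil(.4232,.272,.004,.029),1))
```

```text
0.5942 -0.1035 [302.6 315.9 201.7 184.6]
0.5992 -0.1035 [300.8 314.1 200.9 183.8]
0.5942 -0.0985 [301.4 314.7 203.  185.9]
orig [269.3 284.9 407.6 388. ]
```

The silhouette matches the prediction within about 1 px (right edge at col 316, top at row 184.4), so the mount is centred under the TCP. Correcting by 3.5 mm and lowering.

>>> send_rows(translation=[[0.03,0.12,0.2],[0,0,0.4],[0,0,0.3],[0,0,0.15],[0,0,0]], rotation=[[0,0,0],[0,0,0],[0,0,0],[0,0,0],[0,0,0]], grip=[22,22,22,22,22])

```text
time: 20.68
eef_pos: [0.5954, -0.1072, 0.1267]
tcp_rot: [1.0, -0.0, -0.001, -0.0]
contact_force: [0.6, -0.2, -0.3]
opening: 0.33
```

>>> send_rows(translation=[[0,0,0.05],[0,0,0.03],[0,0,0]], rotation=[[0,0,0],[0,0,0],[0,0,0]], grip=[22,22,22])

```text
time: 21.05
eef_pos: [0.5958, -0.1074, 0.1251]
tcp_rot: [1.0, -0.0, 0.0, 0.0]
contact_force: [-0.6, 0.1, -0.5]
opening: 0.33
```

>>> send_rows(translation=[[0,0,0.04],[0,0,0.03],[0,0,0]], rotation=[[0,0,0],[0,0,0],[0,0,0]], grip=[22,22,22])

```text
time: 21.42
eef_pos: [0.5957, -0.1073, 0.1228]
tcp_rot: [1.0, -0.0, -0.0, -0.0]
contact_force: [-0.3, -0.6, -0.9]
opening: 0.334
```

>>> send_rows(translation=[[0,0,0.03],[0,0,0.02],[0,0,0]], rotation=[[0,0,0],[0,0,0],[0,0,0]], grip=[22,22,22])

```text
time: 21.8
eef_pos: [0.5959, -0.1074, 0.1224]
tcp_rot: [1.0, -0.0, 0.0, 0.0]
contact_force: [-2.7, 0.4, 5.3]
opening: 0.339
```

Contact is at 0.1224, against a predicted seated height of 0.1223. Releasing and rising straight up.

>>> send_rows(translation=[[0,0,0],[0,0,0],[0,0,0],[0,0,0],[0,0,0]], rotation=[[0,0,0],[0,0,0],[0,0,0],[0,0,0],[0,0,0]], grip=[36,44,60,85,85])

```text
time: 22.42
eef_pos: [0.5957, -0.1073, 0.1213]
tcp_rot: [1.0, -0.0, -0.0, -0.0]
contact_force: [-0.1, -0.2, -0.7]
opening: 0.998
```

>>> send_rows(translation=[[0,0,-0.2],[0,0,-0.6],[0,0,-1],[0,0,-1],[0,0,-1]], rotation=[[0,0,0],[0,0,0],[0,0,0],[0,0,0],[0,0,0]], grip=[85,85,85,85,85])

```text
time: 23.05
eef_pos: [0.5961, -0.1075, 0.2383]
tcp_rot: [1.0, -0.0, 0.001, 0.0]
contact_force: [-0.0, 0.3, -0.6]
opening: 0.998
```

>>> send_rows(translation=[[-0.38,1,0],[-0.38,1,0],[-0.38,1,0],[-0.38,1,0],[-0.38,1,0]], rotation=[[0,0,0],[0,0,0],[0,0,0],[0,0,0],[0,0,0]], grip=[85,85,50,0,0])

```text
time: 23.68
eef_pos: [0.5387, -0.2585, 0.2374]
tcp_rot: [1.0, -0.0, 0.001, 0.001]
contact_force: [0.2, -0.1, 0.3]
opening: 0.371
```

Run:
```python
from h import *
import cv2
from plant import eyes
o=[]
for n in("side","top"):
    I=eyes.read_camera(n)["image"];cv2.imwrite(f"pics/{n}12.png",I)
    u,v=proj(n,[.595,-.107,.16]).astype(int); s=30
    o.append(cv2.resize(I[v-s:v+s,u-s:u+s+10],None,fx=5.7,fy=6,interpolation=2))
    g=cv2.cvtColor(I,6)[v-25:v+25,u-25:u+25]
    k,l,st,ce=cv2.connectedComponentsWithStats((g>150).astype(np.uint8))
    for i in range(1,k):
        if st[i,4]>15: p=ce[i]+[u-25,v-25];print(n,p,st[i].tolist(),onz(n,*p,.175))
    print(n,"expected top face",proj(n,[.595,-.107,.175]))
cv2.imwrite("pics/m10.png",np.hstack(o)); print(np.hstack(o).shape)
```

```text
side [322.60273973 183.15068493] [24, 0, 26, 10, 73] [ 0.60163404 -0.17072984  0.175     ]
side [309.97282609 203.00543478] [15, 16, 21, 19, 184] [ 0.58892605 -0.09773697  0.175     ]
side expected top face [310.01976154 199.6744768 ]
top [327.87265918 209.80898876] [16, 16, 21, 21, 267] [ 0.59352301 -0.10731226  0.175     ]
top expected top face [327.7464636 209.1952448]
(360, 798, 3)
```

View pics/m10.png

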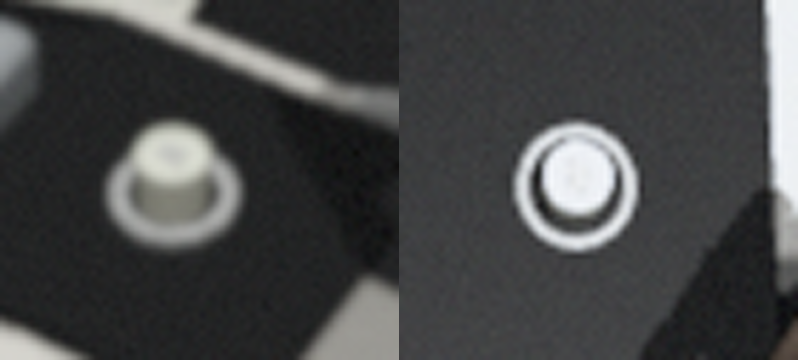

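The mount stands upright inside the ring in both crops: side about (310,200), top about (327.9,209.8). Now the lever. I expect bar contact at reported z ≈ 0.108, so I'll approach with shut fingers.

>>> send_rows(translation=[[-0.13,0.25,0.8],[0,0,1],[0,0,1],[0,0,0.8],[0,0,0.3]], rotation=[[0,0,0],[0,0,0],[0,0,0],[0,0,0],[0,0,0]], grip=[0,0,0,0,0])

```text
time: 24.4
eef_pos: [0.5346, -0.2637, 0.1176]
tcp_rot: [1.0, 0.0, -0.001, -0.001]
contact_force: [-0.0, -0.7, 1.1]
opening: 0.002
```

>>> send_rows(translation=[[0,0,0.05],[0,0,0],[0,0,0]], rotation=[[0,0,0],[0,0,0],[0,0,0]], grip=[0,0,0])

```text
time: 24.78
eef_pos: [0.5355, -0.2653, 0.1183]
tcp_rot: [1.0, -0.0, 0.001, 0.001]
contact_force: [-0.6, 0.5, 0.7]
opening: -0.001
```

>>> send_rows(translation=[[0,0,0.07],[0,0,0.07],[0,0,0.07],[0,0,0]], rotation=[[0,0,0],[0,0,0],[0,0,0],[0,0,0]], grip=[0,0,0,0])

```text
time: 25.28
eef_pos: [0.5346, -0.2647, 0.1102]
tcp_rot: [1.0, -0.0, -0.0, -0.0]
contact_force: [-0.2, -0.9, 0.0]
opening: -0.001
```

>>> send_rows(translation=[[0,0,0.05],[0,0,0.05],[0,0,0]], rotation=[[0,0,0],[0,0,0],[0,0,0]], grip=[0,0,0])

```text
time: 25.65
eef_pos: [0.5349, -0.2649, 0.1079]
tcp_rot: [1.0, -0.0, 0.0, 0.0]
contact_force: [-1.0, 0.5, 1.6]
opening: 0.002
```

>>> send_rows(translation=[[0,0,0.05],[0,0,0.05],[0,0,0]], rotation=[[0,0,0],[0,0,0],[0,0,0]], grip=[0,0,0])

```text
time: 26.02
eef_pos: [0.5342, -0.265, 0.106]
tcp_rot: [1.0, 0.0, -0.001, 0.0]
contact_force: [-4.8, 1.8, 7.9]
opening: -0.003
```

Contact is at about 0.1075, as predicted. That puts the clicks at reported z ≈ 0.092, 0.0765 and 0.0605.

>>> send_rows(translation=[[-0.03,0,0.07],[-0.03,0,0.07],[-0.02,0,0.06],[0,0,0]], rotation=[[0,0,0],[0,0,0],[0,0,0],[0,0,0]], grip=[0,0,0,0])

```text
time: 26.52
eef_pos: [0.5317, -0.2651, 0.0993]
tcp_rot: [1.0, 0.0, -0.001, 0.0]
contact_force: [-3.2, 0.1, 4.5]
opening: -0.005
```

>>> send_rows(translation=[[-0.03,0,0.07],[-0.03,0,0.07],[-0.02,0,0.06],[0,0,0]], rotation=[[0,0,0],[0,0,0],[0,0,0],[0,0,0]], grip=[0,0,0,0])

```text
time: 27.02
eef_pos: [0.5302, -0.2652, 0.0928]
tcp_rot: [1.0, -0.0, 0.0, 0.0]
contact_force: [-1.1, -0.4, 4.1]
opening: 0.001
```

>>> send_rows(translation=[[0,0,0.03],[0,0,0],[0,0,0],[0,0,0]], rotation=[[0,0,0],[0,0,0],[0,0,0],[0,0,0]], grip=[0,0,0,0])

```text
time: 27.52
eef_pos: [0.5301, -0.2652, 0.0922]
tcp_rot: [1.0, -0.0, -0.0, 0.0]
contact_force: [-1.9, -1.1, 5.2]
opening: -0.005
```

5.2 N at 0.0922 is click 1. Pausing.

>>> send_rows(translation=[[0,0,0],[0,0,0],[0,0,0],[0,0,0],[0,0,0]], rotation=[[0,0,0],[0,0,0],[0,0,0],[0,0,0],[0,0,0]], grip=[0,0,0,0,0])

```text
time: 28.15
eef_pos: [0.5301, -0.2652, 0.0922]
tcp_rot: [1.0, -0.0, 0.0, 0.0]
contact_force: [-2.7, -1.3, 5.4]
opening: -0.001
```

>>> send_rows(translation=[[-0.02,0,0.1],[-0.02,0,0.1],[-0.02,0,0.1],[0,0,0.1],[0,0,0]], rotation=[[0,0,0],[0,0,0],[0,0,0],[0,0,0],[0,0,0]], grip=[0,0,0,0,0])

```text
time: 28.78
eef_pos: [0.5281, -0.2649, 0.0792]
tcp_rot: [1.0, -0.0, -0.0, 0.0]
contact_force: [-3.0, -1.7, 2.4]
opening: -0.001
```

2.4 N means it is easing into click 2, with about 2.5 mm to go.

>>> send_rows(translation=[[0,0,0.05],[0,0,0.05],[0,0,0],[0,0,0]], rotation=[[0,0,0],[0,0,0],[0,0,0],[0,0,0]], grip=[0,0,0,0])

```text
time: 29.28
eef_pos: [0.528, -0.2648, 0.0769]
tcp_rot: [1.0, -0.0, -0.0, -0.0]
contact_force: [-3.5, -0.7, 4.6]
opening: 0.004
```

>>> send_rows(translation=[[0,0,0.02],[0,0,0],[0,0,0],[0,0,0],[0,0,0]], rotation=[[0,0,0],[0,0,0],[0,0,0],[0,0,0],[0,0,0]], grip=[0,0,0,0,0])

```text
time: 29.9
eef_pos: [0.528, -0.2648, 0.0764]
tcp_rot: [1.0, -0.0, -0.0, -0.0]
contact_force: [-4.0, -1.0, 6.2]
opening: -0.001
```

>>> send_rows(translation=[[0,0,0],[0,0,0],[0,0,0]], rotation=[[0,0,0],[0,0,0],[0,0,0]], grip=[0,0,0])

```text
time: 30.28
eef_pos: [0.528, -0.2649, 0.0764]
tcp_rot: [1.0, -0.0, -0.0, -0.0]
contact_force: [-4.4, -1.7, 4.7]
opening: -0.004
```

>>> send_rows(translation=[[0.02,0,0.1],[0,0,0.1],[0,0,0.1],[0,0,0.1],[0,0,0]], rotation=[[0,0,0],[0,0,0],[0,0,0],[0,0,0],[0,0,0]], grip=[0,0,0,0,0])

```text
time: 30.9
eef_pos: [0.5289, -0.2647, 0.0637]
tcp_rot: [1.0, -0.0, 0.0, -0.0]
contact_force: [-2.1, -1.4, 2.9]
opening: 0.001
```

Click 2 was held at 0.0764 for over a second. Now easing into click 3, targeting about 0.0605.

>>> send_rows(translation=[[0,0,0.05],[0,0,0.05],[0,0,0],[0,0,0]], rotation=[[0,0,0],[0,0,0],[0,0,0],[0,0,0]], grip=[0,0,0,0])

```text
time: 31.4
eef_pos: [0.529, -0.2648, 0.0613]
tcp_rot: [1.0, -0.0, 0.0, -0.0]
contact_force: [-2.5, -0.5, 4.6]
opening: 0.001
```

>>> send_rows(translation=[[0,0,0.03],[0,0,0],[0,0,0],[0,0,0],[0,0,0]], rotation=[[0,0,0],[0,0,0],[0,0,0],[0,0,0],[0,0,0]], grip=[0,0,0,0,0])

```text
time: 32.02
eef_pos: [0.529, -0.2648, 0.0605]
tcp_rot: [1.0, -0.0, 0.0, -0.0]
contact_force: [-2.4, 0.7, 5.4]
opening: -0.001
```

>>> send_rows(translation=[[0,0,0],[0,0,0],[0,0,0],[0,0,0]], rotation=[[0,0,0],[0,0,0],[0,0,0],[0,0,0]], grip=[0,0,0,0])

```text
time: 32.52
eef_pos: [0.529, -0.2648, 0.0605]
tcp_rot: [1.0, -0.0, 0.0, -0.0]
contact_force: [-2.4, 0.3, 4.6]
opening: 0.001
```

Run:
```python
from h import *
import cv2
from plant import eyes,ctrl
s=ctrl.get_state();print(s["time"],s["eef_pos"],s["contact_force"])
for n in("side","top"):
    I=eyes.read_camera(n)["image"];cv2.imwrite(f"pics/{n}13.png",I)
    for nm,X,r,th in(("mount",[.595,-.107,.175],16,150),("jar",[.5,-.39,.07],30,90)):
        u,v=proj(n,X).astype(int)
        for J,t in((I,"now"),(cv2.imread(f"pics/{n}12.png" if nm=="mount" else f"pics/{n}0.png"),"ref")):
            g=cv2.cvtColor(J,6)[v-r:v+r,u-r:u+r]
            k,l,st,ce=cv2.connectedComponentsWithStats((g>th).astype(np.uint8))
            i=1+np.argmax(st[1:,4]) if k>1 else 0
            print(n,nm,t,(ce[i]+[u-r,v-r]).round(1),st[i,4])
# bar end faces: expected outer bar tip px for each click, vs bright pixels in side image
c,y=np.cos(.04),np.sin(.04)
for phi in(.32,.48,.64):
    th=.35-phi; lx=-.064+.1*(np.cos(.35)-np.cos(th)); ly=-.145-.03; z=.1+.1*np.sin(th)
    X=[.595+c*lx-y*ly,-.107+y*lx+c*ly,z+.0]; print(phi,proj("side",X).round(1),proj("top",X).round(1))
g=cv2.cvtColor(cv2.imread("pics/side13.png"),6); u,v=proj("side",[.536,-.285,.087]).astype(int)
for i in range(v-14,v+14): print(i," ".join(f"{x//10:2d}" for x in g[i,u-14:u+16]))
print("cols from",u-14)
```

```text
32.525 [ 0.52899664 -0.26480619  0.06054851] [-2.4213712   0.30136517  4.62167791]
side mount now [310. 203.] 183
side mount ref [310. 203.] 184
side jar now [399.8 188.5] 118
side jar ref [399.9 188.5] 115
top mount now [327.9 209.9] 268
top mount ref [327.9 209.8] 267
top jar now [417.7 230.8] 292
top jar ref [440.7 258.3] 10
0.32 [369.6 189.3] [397.3 240.2]
0.48 [368.9 193.8] [396.2 240.7]
0.64 [367.4 197.8] [395.1 240.2]
179  4  4  5  6  7  7  7  6  5  5  4  3  2  2  3  2  3  2  2  2  2  2  3  3  3  3  3  3  3  3
180  4  4  5  7  7  7  6  6  5  5  5  4  3  2  2  2  2  2  2  2  2  2  3  3  3  3  3  3  4  3
181  3  4  6  7  7  7  6  5  5  5  5  4  4  3  3  2  2  2  2  2  2  2  3  3  3  3  3  3  3  3
182  3  4  6  6  7  6  5  4  4  4  5  4  3  2  2  2  2  2  3  2  2  2  3  3  3  3  3  3  3  3
183  3  3  5  6  6  5  4  4  3  3  3  3  3  3  3  2  2  2  2  2  3  3  3  3  3  3  3  3  3  3
184  3  3  4  4  5  4  4  3  3  3  2  2  2  2  2  2  2  2  3  3  3  3  3  3  3  3  3  3  3  3
185  3  3  3  4  4  3  3  2  3  2  2  2  2  3  3  2  3  3  4  5  4  4  3  3  3  3  3  3  3  3
186  3  3  3 
[... 1274 characters left out ...]
3  3  3  3  3  3  3  3  3  3
200  2  2  3  2  4  7 10 13 14 15 15 14 14 12 10  7  5  3  3  3  3  3  3  3  3  3  3  3  3  3
201  2  2  2  3  5  9 12 14 15 15 15 14 13 11  9  6  4  3  3  3  3  3  4  3  3  3  3  3  3  3
202  2  2  3  5  8 11 13 14 15 15 14 13 11  9  6  4  3  3  3  3  3  3  3  3  3  3  3  3  3  3
203  2  2  3  7 10 13 14 15 15 14 13 12 10  7  5  3  3  3  3  3  3  3  3  3  3  3  3  3  3  3
204  2  3  5  9 12 14 14 15 14 13 12 10  8  5  4  3  3  3  3  3  3  3  3  3  3  3  3  3  3  3
205  2  4  7 10 12 13 14 14 14 12 11  8  6  4  4  3  3  3  3  3  3  3  3  3  3  3  3  3  3  3
206  3  6  8 10 11 12 13 13 13 11  9  6  4  4  3  3  3  3  3  3  3  3  3  3  3  3  3  3  3  3
cols from 353
```

Three clicks are consistent across travel (47 mm against 47.3 mm predicted), force (about 5 N) and the two easings I measured, going into clicks 2 and 3. The mount and jar haven't moved. One more short hold, then I'll hand in.

>>> send_rows(translation=[[0,0,0],[0,0,0],[0,0,0],[0,0,0]], rotation=[[0,0,0],[0,0,0],[0,0,0],[0,0,0]], grip=[0,0,0,0])

```text
time: 33.12
eef_pos: [0.529, -0.2648, 0.0605]
tcp_rot: [1.0, -0.0, 0.0, -0.0]
contact_force: [-2.7, -0.1, 5.5]
opening: -0.002
```

```bash
python3 -c "
from plant import ctrl,ticket
s=ctrl.get_state();print(s['time'],s['eef_pos'],s['contact_force']);print(ticket.sign_off())"
```

```text
33.125 [ 0.52898708 -0.26478359  0.06054918] [-2.71146683 -0.14114776  5.47660445]
the job is handed in; nothing more can be done
None
```

The round mount stands upright inside the ring and is released. The lever was pressed down three clicks with pauses of about a second, and I handed in at 33.1 s while still holding the third.

- **First grasp missed:** the fingers closed above the mount without moving it. The real fingertips turned out to sit about 35 mm behind the reported tool point. I measured this by touching the mount's top with about 16 N, then regrasped using that offset.
- **Mount:** both cameras show it upright and centred in the ring, and it did not move during the lever work.
- **Lever:** at the end the tool held steady at 5.5 N. The bar had travelled about 47 mm from first contact, against 47.3 mm predicted for three clicks. The force eased to 2–3 N before clicks 2 and 3 as expected, and I never pressed on towards the fourth. A rough side-camera check of the bar was about 1 px off the third-click position, towards the second, which is within its accuracy.
- **Bystanders:** the jar is unmoved in the side camera; the top-camera jar check gave nothing usable because the arm was in the way. The square and slab mounts were unmoved after the missed grasp, but I did not measure them again after the regrasp.

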